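# Snap a vial shut in the two-handled closing press

### The arm

A 6-joint arm with a two-finger parallel gripper is mounted at the origin on a cart in front of the work surface, level with it; the furniture and walls round the work are solid. World frame = base frame: x ahead of the robot, y to its left, z up, the work surface at z = 0. Lengths are in m, angles in rad, forces in N, time in s.
With the tool pointing down it reaches from about 0.4 to 0.925 m from the base axis. Payload 3.4 kg.
Tool frame: the origin (TCP) lies on the centre line of the jaws, within the pads' length; the fingertips stand 25 mm ahead of it and the grasp point (between the pads) lies 6 mm ahead of it; z points along the fingers, y is the line along which they close (so a half turn about z gives the same grasp; the last joint's range is limited). The gripper opens to 85 mm and grips with 20 to 120 N. Pads are 22 mm wide; open, the fingers measure 114 mm over their backs; the gripper's body (76 mm by 85 mm) begins 54 mm behind the grasp point. The pads swing forward as they close: fully open they stand 13 mm farther back than shut.
Start: joints at [1.147, 0.307, 1.506, -0, 1.328, -0.073], TCP at [0.197, 0.54, 0.256] pointing down, gripper open.
Joint ranges: [-3.12, 3.12], [-1.05, 2.28], [0.14, 2.33], [-1.42, 4.57], [0.1, 2.73], [-2.68, 2.68]. Speed limits (rad/s): [2.57, 2.57, 3.14, 3.14, 3.14, 3.14].

### API

Orientations are given as a rotation vector (axis times angle).
In Python, from rig import status, imaging, arm gives the robot as it stands.
- The arm moves only by the tool move_arm, never from a script. Its argument "series" is a list of rows, each an object of numbers: "x", "y", "z": the shift along the tool's x, y, z in mm; "wx", "wy", "wz": the turn, a rotation vector about the tool's x, y, z in degrees; "gripper": the finger opening in mm, from 0 to 85.4. A call has 1 to 12 rows; each row is the pose to reach, as a shift and turn from the pose commanded when the call began, along the tool's axes at that moment; what a row does not reach only later rows make up. A row lasts 1/8 s, in which the tool goes at most 62.5 mm and 10.7 degrees, less where a joint would pass 70% of its speed; a pose out of reach is approached as far as the arm can. A call with a gripper value outside its range is refused whole. The fingers move at their own pace and stop on an object; "squeeze" is the grip in N (left out, the last holds). Time passes only in rows, so rows that repeat a pose let the fingers close. It gives the time, the measured TCP pose, the force, the opening and the grip force at its end, in the units of the state.
- status.get_obs(): the state, without advancing time (a new reading comes with each control period).
- imaging.capture(name): name is "scene" or "top" or "wrist"; returns a dict with "pixels" (384x512x3 uint8, blue, green, red), "fx", "fy", "cx", "cy" (pixels), "extrinsics" (4x4, takes a point from camera to world coordinates); the wrist camera has in their place "T_tool_cam" (4x4, takes a point from camera to tool coordinates, whose origin is the TCP and whose axes are the flange's). Camera axes: x right, y up, looking along -z (the intrinsics and any distortion apply to the point x, -y, -z); pixel columns grow to the right and rows downward; lengths in m; the calibration is good to about 2 mm. The wrist camera is an equidistant fisheye: a pixel r from the principal point sees the ray r / f radians off the axis. A picture is of the moment at which its call begins: read the wrist's pose just before it. There is no depth.
- arm.finish_job(): hands the job in; it is judged then, once.
The state is a dict: "time": time; "joint_positions": joint angles; "qvel": joint speeds; "joint_efforts": joint torques, N m; "tool_pos": TCP position; "orientation": TCP orientation; "force": force on the tool from outside, world axes, zero at the start; "ft_torque": the same for the moment, N m; "grip_width": finger opening in m; "grasp_force": force on a finger pad.
Only numpy, scipy, OpenCV 4.12 (cv2) and the standard library are available. Lean on these libraries where they do the work, as an engineer would, in place of code of your own. Each camera call takes 0.05 s, during which the arm holds its last target. There are 200 camera calls.

### The job

One of the three vials lying in the grey vial tray is still open: its metal-headed stopper stands proud of the glass. Lay that vial in the trough of the closing press, squeeze the press's two handles together until the resistance peaks and gives as the stopper snaps fully home, without crushing the glass, then let the handles spring open and lay the closed vial back in the empty seat of the tray. Leave the other two vials and everything else on the bench where they are.

Things in the scene. Friction and masses are not known exactly. Their poses are not given: they have to be found in the camera images.
- vial: the open vial, about 40 to 65 g: a lying cylinder 22 mm in diameter, glass with white contents and a metal-headed stopper at its +x end. Origin on the axis, x along it: glass from -35 to +20 mm, then a 5 mm dark groove (plug, 17 mm diameter), then the metal head, 22 mm diameter, +25 to +35 mm (overall 70). Closed, the head lies at +20 to +30 mm. Grip across the diameter near the origin
- stopper (a joint): how far the open vial's stopper is pressed in, m: 0 = open (proud by 5 mm), 0.005 = snapped home. It needs about 30 N along the axis to start moving, then ever less; past half way it snaps home by itself and stays; it cannot be pulled out again
- vial_shut_a: a like vial that is already closed (metal head touches the glass, 65 mm overall, no groove); leave it in its seat. Origin on the axis, x along the axis, glass from -35 to +20 mm, head to +30 mm
- vial_shut_b: the second already closed vial, the same as vial_shut_a; leave it in its seat
- tray: fixed grey vial tray, plate 86 x 166 x 8 mm; origin at the centre of its underside, z up. Three seats side by side along its y, 55 mm apart; a vial lies in a seat along the tray's x, stopper to either side. Which vial lies in which seat varies
- seat0 (a point): the seat at tray y = -55 mm: the point where a vial's origin lies, 40 mm above the worktop. A seat is two V-supports, from 18 to 37 mm either side of this point along the tray's x, with a 36 mm gap between them for the fingers
- seat1 (a point): the same for the middle seat. The tops of the V-supports' black rods lie 6.6 mm below the vial's axis; between the two supports of a seat is only the tray's plate, 32 mm below the axis
- seat2 (a point): the same for the seat at tray y = +55 mm
- press: fixed closing press, grey base plate 175 x 124 x 12 mm (x -65 to +110); origin on the worktop, z up. Two handles run from upright hinges at x = +90, y = +-38 mm, round the outside of the trough (x = +20 mm) to free ends at x = -105 mm. On each a white ball pad (18 mm) faces an end of the vial: 77 mm apart at rest, 3.5 mm free at each end of a centred open vial
- trough (a point): where the vial's origin belongs: 55 mm above the worktop, midway between the pads, the vial along the press's y, stopper to either side. Two V-supports, from 18 to 37 mm either side of this point along y; tops of their black rods 6.6 mm below the vial's axis; between them the base plate, 43 mm below the axis
- shield_edge (a point): middle of the front edge of the press's fixed clear shield, at press x = -105 mm. The plate covers the handles' free ends: y -60 to +60, x -105 to -45, z 89 to 94 mm, on posts of 8 mm at x = -54, y = +-54 mm. So the fingers must slant in under this edge from the -x side, 30 to 45 degrees from vertical, to take both handles from outside
- handle_l_grip (a point): point on the left (+y) handle's rubber grip, on its centre line, 8 mm from its free end, 55 mm above the worktop; moves with the handle. The grip bar is 9 mm thick and 20 mm high (z 45 to 65 mm), straight for 60 mm along the press's x; at rest the two bars measure 61 mm over their outsides
- handle_r_grip (a point): the same for the right (-y) handle
- handle_l (a joint): angle of the left handle, rad: 0 = open (rest; a light spring returns it), closing is positive, up to 0.145. The pads touch both ends of an open vial at about 0.05 to 0.055 each, and the stopper is home at about 0.1 each (grip bars then about 26 mm over their outsides)
- handle_r (a joint): angle of the right handle, the same. Near the free ends it takes about 14 N on each handle to snap the stopper; the glass is crushed when a pad presses it with more than 110 N, so keep below about 40 N on each handle
- glass_dish: bystander: glass dish, 72 mm diameter, 13 mm high; origin at the centre of its underside
- tumbler: bystander: narrow tumbler with small tools, 41 mm diameter, 174 mm high; origin at the centre of its underside
- wash_bottle: bystander: white plastic squeeze bottle with a spout, 45 mm diameter, 136 mm high; origin under its centre
- dropper: bystander: dropper bottle, 24 mm diameter, 55 mm high; origin under its centre
- bowl: bystander: small mortar, 53 mm diameter, 32 mm high; origin under its centre
- tape: bystander: ring of adhesive tape, 48 mm across, 14 mm high; origin under its centre
- clear_vial: bystander: upright clear glass vial with a cap, 19 mm diameter, 37 mm high; origin under its centre

How it is judged:
By the outcome, as a careful person would: the job done as asked, in the order asked, and still so for the second after the job is handed in, with the robot touching nothing.
It also fails if it takes over 72 s, if anything falls off the work surface, if the arm or the gripper's body presses on something with over 40 N, if the wrist force passes 120 N, or if a joint passes its speed limit or range.

## Working session

There is one attempt and no reset: what is moved stays moved. The work goes in short steps, Python scripts to look and compute and a tool call to move; the robot and the scene stay as the last step left them, time stands still between calls to the robot, and variables do not carry over. Pictures are saved under pics/ and viewed, at most 13 in all, crops included, and the job is handed in when it is done.

Besides the shell and the picture viewer there is one more tool, called in YAML: its name, and indented under it one key for each argument. move_arm: Moves the arm, as the interface text tells. Its arguments: {"type":"object","properties":{"series":{"type":"array","items":{"type":"object","properties":{"x":{"type":"number"},"y":{"type":"number"},"z":{"type":"number"},"wx":{"type":"number"},"wy":{"type":"number"},"wz":{"type":"number"},"gripper":{"type":"number"}}}},"squeeze":{"type":"number"}},"required":["series"]}

```bash
mkdir -p pics; ls; cat > h.py <<'E'
import numpy as np, cv2, json
from scipy.spatial.transform import Rotation as R
from rig import status, imaging, arm
def ray(c,u,v):
    E=np.array(c["extrinsics"]); d=np.array([(u-c["cx"])/c["fx"],-(v-c["cy"])/c["fy"],-1.0])
    return E[:3,3],E[:3,:3]@d
def onz(c,u,v,z):
    o,d=ray(c,u,v); return o+d*(z-o[2])/d[2]
def proj(c,p):
    E=np.array(c["extrinsics"]); q=E[:3,:3].T@(np.array(p)-E[:3,3])
    return c["cx"]+c["fx"]*q[0]/-q[2], c["cy"]-c["fy"]*q[1]/-q[2]
E
python3 - <<'E'
from h import *
for n in("scene","top"):
    c=imaging.capture(n); cv2.imwrite(f"pics/{n}0.png",cv2.resize(c["pixels"],(800,600),interpolation=cv2.INTER_CUBIC))
    cv2.imwrite(f"raw_{n}.png",c["pixels"]); print(n,[c[k] for k in("fx","fy","cx","cy")],np.round(c["extrinsics"],3).tolist(),c.keys())
print(status.get_obs())
E
```

```text
pics
scene [380.5036187184586, 380.5036187184586, 245.58948410488347, 193.71347922666234] [[0.785, 0.441, -0.434, -0.055], [-0.619, 0.566, -0.544, -0.695], [0.005, 0.696, 0.718, 1.048], [0.0, 0.0, 0.0, 1.0]] dict_keys(['pixels', 'fx', 'fy', 'cx', 'cy', 'extrinsics'])
top [444.599644401373, 444.599644401373, 256.5400637318869, 190.3094941953545] [[-0.001, 0.99, -0.14, 0.343], [-1.0, 0.001, 0.011, 0.04], [0.011, 0.14, 0.99, 1.445], [0.0, 0.0, 0.0, 1.0]] dict_keys(['pixels', 'fx', 'fy', 'cx', 'cy', 'extrinsics'])
{'time': 0.1, 'joint_positions': array([ 1.14748488e+00,  3.07472492e-01,  1.50755506e+00,  1.87141579e-06,
        1.32841043e+00, -7.34974749e-02]), 'qvel': array([-0.00075632, -0.00195803, -0.00287669, -0.0003197 , -0.00018732,
        0.00034211]), 'joint_efforts': array([-5.54121016e-04, -4.58533144e+01, -2.52608567e+01, -1.78515397e-04,
        5.77020386e-03,  2.21897517e-05]), 'tool_pos': array([0.19684306, 0.53962722, 0.2554832 ]), 'orientation': array([-5.46610316e-01, -3.09321066e+00,  2.80855308e-03]), 'force': array([ 0.68465071, -0.18433968, -0.03711819]), 'ft_torque': array([0.0046034 , 0.03657072, 0.027926  ]), 'grasp_force': 0.0, 'grip_width': 0.0851457180165753}
```

View pics/top0.png

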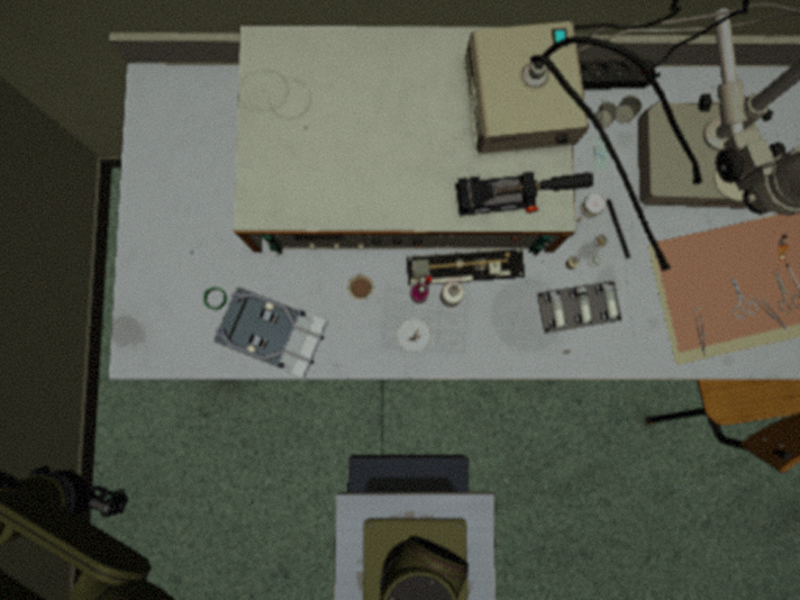

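View pics/scene0.png

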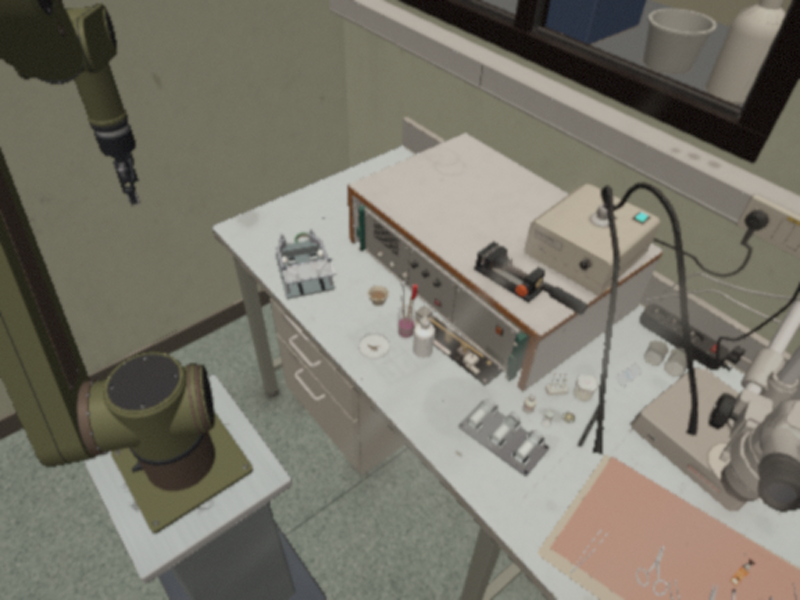

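The top view shows the press at about (270,330), with its clear shield towards the lower right at (305,345). The tray is at about (580,305) with three vials. I'll work out coarse poses and enlarge both.

```bash
python3 - <<'E'
from h import *
c=imaging.capture("top"); s=512/800
for n,u,v,z in[("trayc",580,305,.008),("trayL",540,312,.008),("trayR",620,298,.008),("press trough",264,327,.055),("seatL",557,314,.04),("seatM",583,307,.04),("seatR",609,300,.04),("pv1",268,312,.055),("pv2",257,342,.055),("ring",215,298,0)]:
    print(n,onz(c,u*s,v*s,z).round(3))
p=c["pixels"]
a=cv2.resize(p[175:245,130:215],(800,560)[:2] if 0 else (400,330),interpolation=cv2.INTER_CUBIC)
b=cv2.resize(p[170:220,335:405],(400,286),interpolation=cv2.INTER_CUBIC)
out=np.zeros((330,800,3),np.uint8); out[:,:400]=a; out[:286,400:]=b
cv2.imwrite("pics/crop1.png",out)
w=imaging.capture("wrist"); print(w["fx"],w["cx"],w["cy"],np.round(w["T_tool_cam"],3).tolist())
E
```

```text
trayc [ 0.531 -0.35   0.008]
trayL [ 0.516 -0.266  0.008]
trayR [ 0.546 -0.435  0.008]
press trough [0.48  0.299 0.055]
seatL [ 0.508 -0.294  0.04 ]
seatM [ 0.522 -0.348  0.04 ]
seatR [ 0.537 -0.402  0.04 ]
pv1 [0.51  0.292 0.055]
pv2 [0.45  0.312 0.055]
ring [0.546 0.414 0.   ]
297.3186396354542 259.7835860192308 190.2171516961007 [[0.001, 0.948, 0.318, 0.082], [1.0, -0.001, -0.0, -0.001], [-0.0, 0.318, -0.948, -0.118], [0.0, 0.0, 0.0, 1.0]]
```

View pics/crop1.png

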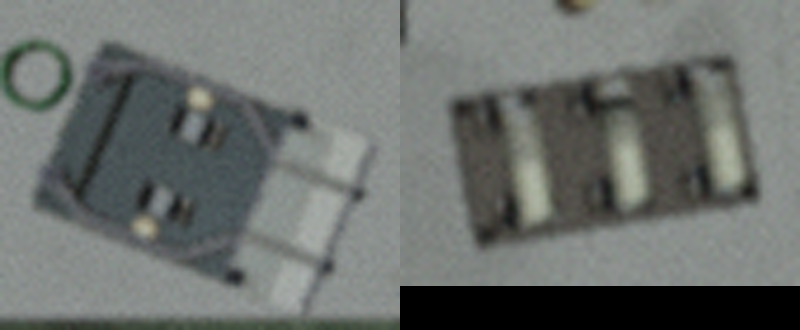

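Crop: the press's ball pads are at (199,98) and (146,228), and its shield is on the right. The middle vial of the tray shows a dark groove near its far end, at (612,95), so it is probably the open one. I'll go over the press for a closer look on the way.

move_arm:
  series:
    - {"x": -38, "y": -17, "z": -3, "wz": 10}
    - {"x": -76, "y": -34, "z": -6, "wz": 20}
    - {"x": -115, "y": -51, "z": -9, "wz": 30}
    - {"x": -153, "y": -67, "z": -12, "wz": 40}
    - {"x": -192, "y": -84, "z": -15, "wz": 50}
    - {"x": -230, "y": -100, "z": -18, "wz": 60}
    - {"x": -268, "y": -117, "z": -20, "wz": 70}
    - {"x": -306, "y": -134, "z": -23, "wz": 80}
    - {"x": -345, "y": -151, "z": -25, "wz": 89}
    - {"x": -345, "y": -151, "z": -25, "wz": 89}
    - {"x": -345, "y": -151, "z": -25, "wz": 89}

```text
invalid input
```

```bash
cat >> h.py <<'E'
def wcap():
    s=status.get_obs(); w=imaging.capture("wrist"); T=np.eye(4); T[:3,:3]=R.from_rotvec(s["orientation"]).as_matrix(); T[:3,3]=s["tool_pos"]
    w["E"]=T@np.array(w["T_tool_cam"]); w["s"]=s; return w
def wray(w,u,v):
    a=(u-w["cx"])/w["fx"]; b=(v-w["cy"])/w["fy"]; r=np.hypot(a,b)+1e-12
    d=np.array([np.sin(r)*a/r,-np.sin(r)*b/r,-np.cos(r)]); return w["E"][:3,3],w["E"][:3,:3]@d
def wz(w,u,v,z):
    o,d=wray(w,u,v); return o+d*(z-o[2])/d[2]
def wproj(w,p):
    q=w["E"][:3,:3].T@(np.array(p)-w["E"][:3,3]); t=np.arctan2(np.hypot(q[0],q[1]),-q[2]); n=np.hypot(q[0],q[1])+1e-12
    return w["cx"]+w["fx"]*t*q[0]/n, w["cy"]-w["fy"]*t*q[1]/n
E
python3 - <<'E'
from h import *
w=wcap(); print(w["s"]["tool_pos"],R.from_rotvec(w["s"]["orientation"]).as_matrix().round(3).tolist(),w["s"]["joint_positions"].round(2))
cv2.imwrite("raw_p.png",w["pixels"]); np.save("E_p.npy",w["E"])
cv2.imwrite("pics/wp.png",cv2.resize(w["pixels"],(800,600),interpolation=cv2.INTER_CUBIC))
E
```

```text
[0.19688248 0.53980549 0.25571933] [[-0.939, 0.343, -0.001], [0.343, 0.939, -0.001], [0.0, -0.001, -1.0]] [ 1.15  0.31  1.51  0.    1.33 -0.07]
```

View pics/wp.png

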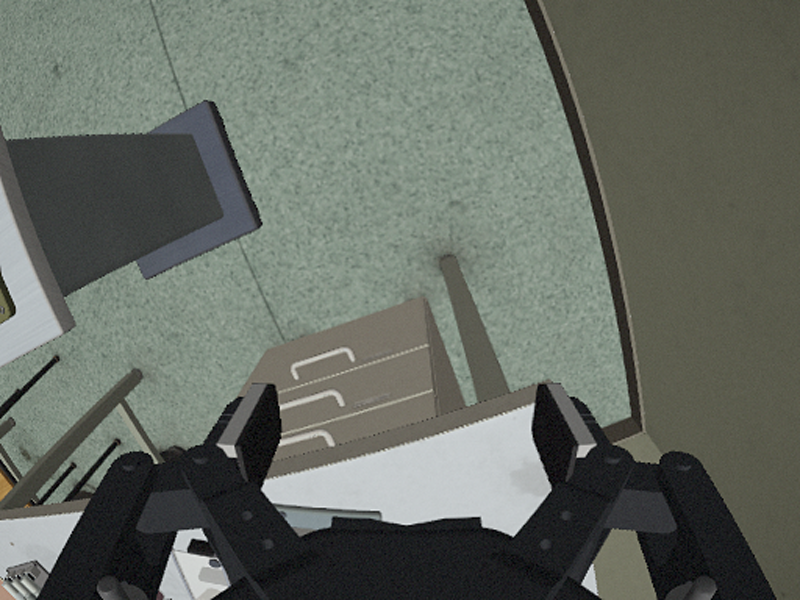

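The arm did not move because the call was rejected. The picture shows only the floor and the fingers, with the tips at about (265,390) and (550,390). I'll try one row with all fields filled in.

move_arm:
  series:
    - {"x": -38, "y": -17, "z": -3, "wx": 0, "wy": 0, "wz": 10, "gripper": 85}
  squeeze: 30

```text
time: 0.38
tool_pos: [0.226, 0.5123, 0.2588]
orientation: [-0.815, -3.033, -0.0]
force: [0.1, 0.3, -0.4]
grip_width: 0.085
grasp_force: 0.0
```

move_arm:
  series:
    - {"x": -41, "y": -10, "z": -3, "wx": 0, "wy": 0, "wz": 10, "gripper": 85}
    - {"x": -82, "y": -20, "z": -6, "wx": 0, "wy": 0, "wz": 20, "gripper": 85}
    - {"x": -123, "y": -30, "z": -9, "wx": 0, "wy": 0, "wz": 30, "gripper": 85}
    - {"x": -164, "y": -40, "z": -12, "wx": 0, "wy": 0, "wz": 40, "gripper": 85}
    - {"x": -205, "y": -50, "z": -15, "wx": 0, "wy": 0, "wz": 50, "gripper": 85}
    - {"x": -246, "y": -60, "z": -18, "wx": 0, "wy": 0, "wz": 60, "gripper": 85}
    - {"x": -287, "y": -70, "z": -20, "wx": 0, "wy": 0, "wz": 70, "gripper": 85}
    - {"x": -326, "y": -79, "z": -22, "wx": 0, "wy": 0, "wz": 79, "gripper": 85}
    - {"x": -326, "y": -79, "z": -22, "wx": 0, "wy": 0, "wz": 79, "gripper": 85}
    - {"x": -326, "y": -79, "z": -22, "wx": 0, "wy": 0, "wz": 79, "gripper": 85}
  squeeze: 30

```text
time: 1.62
tool_pos: [0.4692, 0.2796, 0.281]
orientation: [-2.557, -1.823, 0.001]
force: [-0.5, -0.6, 0.6]
grip_width: 0.0848
grasp_force: 0.0
```

```bash
python3 - <<'E'
from h import *
w=wcap(); print(w["s"]["tool_pos"],R.from_rotvec(w["s"]["orientation"]).as_matrix().round(3).tolist(),w["s"]["joint_positions"].round(2))
cv2.imwrite("raw_p.png",w["pixels"]); np.save("E_p.npy",w["E"])
cv2.imwrite("pics/wp2.png",cv2.resize(w["pixels"],(800,600),interpolation=cv2.INTER_CUBIC))
E
```

```text
[0.46918712 0.27959047 0.28104667] [[0.326, 0.945, -0.001], [0.945, -0.326, 0.0], [-0.0, -0.001, -1.0]] [0.46 0.25 1.53 0.   1.37 0.79]
```

View pics/wp2.png

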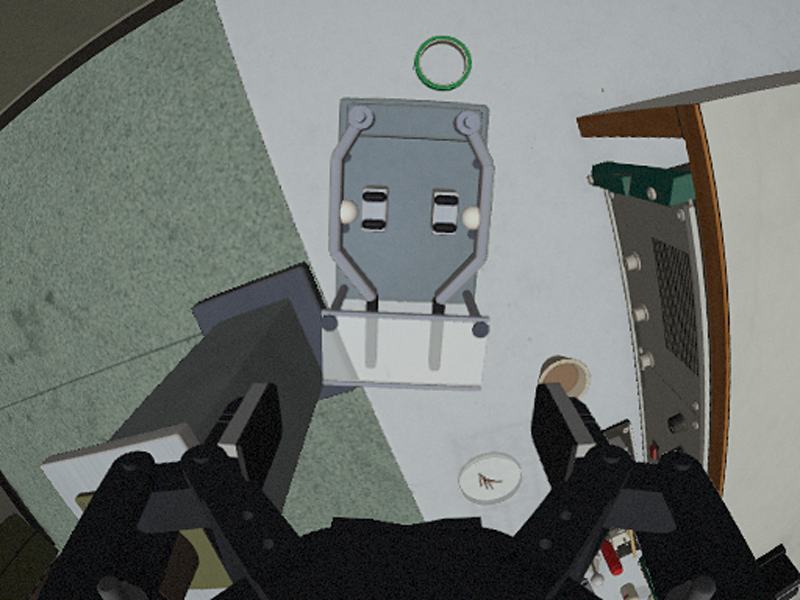

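The press is fully visible, with press +x pointing up in the image. The pads are at (348,212) and (472,217), the rods around (375,210) and (445,212), and the shield's front edge runs (322,385) to (481,387). I'll get sub-pixel features now.

```bash
cat > press.py <<'E'
from h import *
c=imaging.capture("wrist"); w=dict(c); w["E"]=np.load("E_p.npy"); p=cv2.imread("raw_p.png"); k=1.5625
hsv=cv2.cvtColor(p,cv2.COLOR_BGR2HSV); g=hsv[...,2]
x0,x1,y0,y1=int(325/k),int(495/k),int(180/k),int(245/k)
def comps(m,amin,off):
    n,l,s,ce=cv2.connectedComponentsWithStats(m.astype(np.uint8)); return [(s[i,4],ce[i]+off) for i in range(1,n) if s[i,4]>=amin]
sub=g[y0:y1,x0:x1]; off=np.array([x0,y0])
rods=comps(sub<60,25,off); 
b=p.astype(int); warm=(b[...,2]-b[...,0])[y0:y1,x0:x1]>12
pads=comps(warm&(sub>140),25,off)
for n,L,z in(("rod",rods,.0484),("pad",pads,.055)):
    for a,q in L: print(n,a,(q*k).round(1),wz(w,*q,z).round(4))
for u,v,z in((322,386,.094),(481,388,.094),(322,312,.094),(488,318,.094),(361,118,.075),(468,122,.075),(372,365,.065),(436,368,.065)): print(u,v,wz(w,u/k,v/k,z).round(4))
E
python3 press.py
```

```text
rod 84 [374.  196.1] [0.46   0.3289 0.0484]
rod 81 [445.6 199.4] [0.5103 0.309  0.0484]
rod 74 [373.4 223.7] [0.4524 0.309  0.0484]
rod 76 [444.1 227. ] [0.5026 0.2891 0.0484]
pad 75 [348.8 210.5] [0.4392 0.3255 0.055 ]
pad 77 [469.5 215.9] [0.5233 0.2923 0.055 ]
322 386 [0.3783 0.2129 0.094 ]
481 388 [0.4919 0.1723 0.094 ]
322 312 [0.4018 0.2683 0.094 ]
488 318 [0.5117 0.2257 0.094 ]
361 118 [0.4725 0.3856 0.075 ]
468 122 [0.541  0.3594 0.075 ]
372 365 [0.4139 0.2047 0.065 ]
436 368 [0.4618 0.1854 0.065 ]
```

move_arm:
  series:
    - {"x": -52, "y": 21, "z": 0, "wx": 0, "wy": 0, "wz": 5.5, "gripper": 85}
    - {"x": -105, "y": 42, "z": 0, "wx": 0, "wy": 0, "wz": 11, "gripper": 85}
    - {"x": -157, "y": 63, "z": 0, "wx": 0, "wy": 0, "wz": 16.5, "gripper": 85}
    - {"x": -210, "y": 84, "z": 0, "wx": 0, "wy": 0, "wz": 22, "gripper": 85}
    - {"x": -262, "y": 105, "z": 0, "wx": 0, "wy": 0, "wz": 27.5, "gripper": 85}
    - {"x": -314, "y": 126, "z": 0, "wx": 0, "wy": 0, "wz": 33, "gripper": 85}
    - {"x": -367, "y": 147, "z": 0, "wx": 0, "wy": 0, "wz": 38.5, "gripper": 75}
    - {"x": -419, "y": 168, "z": 0, "wx": 0, "wy": 0, "wz": 44, "gripper": 65}
    - {"x": -471, "y": 189, "z": 10, "wx": 0, "wy": 0, "wz": 50, "gripper": 50}
    - {"x": -524, "y": 210, "z": 20, "wx": 0, "wy": 0, "wz": 56, "gripper": 44}
    - {"x": -576, "y": 231, "z": 30, "wx": 0, "wy": 0, "wz": 61, "gripper": 44}
    - {"x": -576, "y": 231, "z": 30, "wx": 0, "wy": 0, "wz": 61, "gripper": 44}
  squeeze: 30

```text
time: 3.22
tool_pos: [0.5002, -0.3429, 0.2499]
orientation: [3.13, 0.269, -0.002]
force: [0.3, 1.2, -0.3]
grip_width: 0.0439
grasp_force: 0.0
```

move_arm:
  series:
    - {"x": 0, "y": 0, "z": 0, "wx": 0, "wy": 0, "wz": 0, "gripper": 44}
    - {"x": 0, "y": 0, "z": 0, "wx": 0, "wy": 0, "wz": 0, "gripper": 44}
  squeeze: 30

```text
time: 3.48
tool_pos: [0.5003, -0.3383, 0.2517]
orientation: [-3.129, -0.277, -0.0]
force: [0.7, 0.5, -0.6]
grip_width: 0.0442
grasp_force: 0.0
```

```bash
python3 - <<'E'
from h import *
w=wcap(); print(w["s"]["tool_pos"],R.from_rotvec(w["s"]["orientation"]).as_matrix().round(3).tolist(),w["s"]["joint_positions"].round(2))
cv2.imwrite("raw_t.png",w["pixels"]); np.save("E_t.npy",w["E"])
cv2.imwrite("pics/wt.png",cv2.resize(w["pixels"],(800,600),interpolation=cv2.INTER_CUBIC))
E
```

```text
[ 0.5002811  -0.33831547  0.25169262] [[0.984, 0.175, 0.0], [0.175, -0.984, 0.0], [0.0, -0.0, -1.0]] [-0.66  0.35  1.45  0.    1.34  0.73]
```

View pics/wt.png

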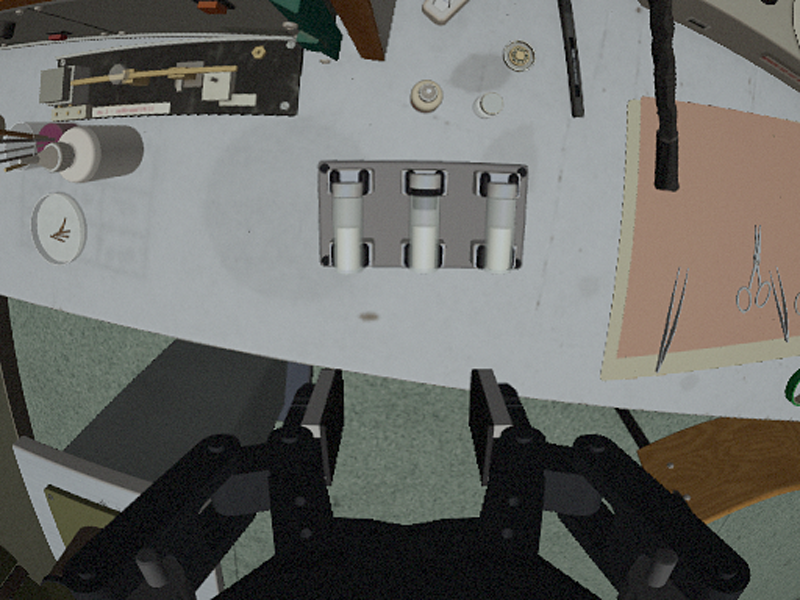

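The middle vial is the open one: a dark groove at (424,192) under the metal head at (424,177), with its far end at (424,272). Next I'll measure its pose from the tray screws, the groove and the glass edges.

```bash
python3 - <<'E'
from h import *
c=imaging.capture("wrist"); w=dict(c); w["E"]=np.load("E_t.npy"); p=cv2.imread("raw_t.png"); k=1.5625
g=cv2.cvtColor(p,cv2.COLOR_BGR2HSV)[...,2]
S=[]
for u,v in((325,169),(521,172),(324,261),(516,264)):
    x,y=int(u/k),int(v/k); m=(g[y-5:y+6,x-5:x+6]<55); ys,xs=np.nonzero(m); q=np.array([x-5+xs.mean(),y-5+ys.mean()]); P=wz(w,*q,.009); S.append(P); print((q*k).round(1),m.sum(),P.round(4))
S=np.array(S); print("tray c",S.mean(0),"yaw x",np.degrees(np.arctan2(*(S[0]+S[1]-S[2]-S[3])[[1,0]])),"yaw -y",np.degrees(np.arctan2(*(S[1]+S[3]-S[0]-S[2])[[1,0]])))
# vial: white contents rows, centre columns
for c0 in(347,424,499):
  pts=[]
  for v in range(int(232/k),int(262/k)):
    a=int((c0-30)/k); row=g[v,a:int((c0+30)/k)].astype(float); xs=np.nonzero(row>185)[0]+a
    if len(xs)>5: pts.append(((xs[0]+xs[-1])/2,v))
  pts=np.array(pts); P=np.array([wz(w,*q,.042) for q in pts]); d=P[0]-P[-1]; print(c0,len(pts),(pts.mean(0)*k).round(1),P.mean(0).round(4),P[0].round(4),P[-1].round(4))
for v in(170,184,192,199,272): print(v,wz(w,425/k,v/k,.049).round(4))
print(g[int(160/k):int(285/k),int(424/k)])
E
```

```text
[326.2 169.6] 38 [ 0.5528 -0.2668  0.009 ]
[518.6 173.6] 42 [ 0.5771 -0.4149  0.009 ]
[326.  259.4] 27 [ 0.4814 -0.2769  0.009 ]
[516.  262.1] 19 [ 0.5066 -0.429   0.009 ]
tray c [ 0.52945787 -0.34686589  0.009     ] yaw x 9.692116477872776 yaw -y -80.63063992933179
347 19 [345.8 245.3] [ 0.5032 -0.2943  0.042 ] [ 0.5135 -0.2924  0.042 ] [ 0.4929 -0.2959  0.042 ]
424 19 [423.6 245.3] [ 0.513  -0.3497  0.042 ] [ 0.5233 -0.3487  0.042 ] [ 0.5026 -0.3509  0.042 ]
499 19 [500.2 245.3] [ 0.5233 -0.4047  0.042 ] [ 0.5338 -0.4033  0.042 ] [ 0.5128 -0.4058  0.042 ]
170 [ 0.5667 -0.3403  0.049 ]
184 [ 0.5572 -0.3421  0.049 ]
192 [ 0.5517 -0.3431  0.049 ]
199 [ 0.5469 -0.344   0.049 ]
272 [ 0.4954 -0.3537  0.049 ]
[149  94 100 117 119 119  79 156 160  82 141 164 163 163 164 166 165 167
 171  39  37  32  31  59 121 145 142 142 143 142 143 141 155 168 171 170
 167 168 167 169 166 162 159 179 195 197 196 197 196 196 195 194 194 196
 197 196 195 196 196 197 195 194 196 193 196 195 192 194 195 193 188 184
 181 169 173 171 171 173 172 174]
```

move_arm:
  series:
    - {"x": 10, "y": 5, "z": 45, "wx": 0, "wy": 0, "wz": 0, "gripper": 44}
    - {"x": 20, "y": 10, "z": 90, "wx": 0, "wy": 0, "wz": 0, "gripper": 44}
    - {"x": 27, "y": 13, "z": 130, "wx": 0, "wy": 0, "wz": 0, "gripper": 44}
    - {"x": 27, "y": 13, "z": 130, "wx": 0, "wy": 0, "wz": 0, "gripper": 44}
    - {"x": 27, "y": 13, "z": 130, "wx": 0, "wy": 0, "wz": 0, "gripper": 44}
    - {"x": 27, "y": 13, "z": 130, "wx": 0, "wy": 0, "wz": 0, "gripper": 44}
  squeeze: 30

```text
time: 4.32
tool_pos: [0.5299, -0.349, 0.1238]
orientation: [3.127, 0.273, 0.005]
force: [-0.1, -0.2, -0.0]
grip_width: 0.044
grasp_force: 0.0
```

```bash
python3 - <<'E'
from h import *
w=wcap(); T=w["s"]["tool_pos"]; M=R.from_rotvec(w["s"]["orientation"]).as_matrix(); print(T.round(4),M.round(3).tolist())
g=cv2.cvtColor(w["pixels"],cv2.COLOR_BGR2HSV)[...,2]; cv2.imwrite("raw_t2.png",w["pixels"])
print([np.round(wproj(w,q)) for q in((.5295,-.3469,.051),(.5517,-.343,.0485))])
print("tool shift to target",(M.T@(np.array([.5295,-.3469,.046])-T)*1000).round(1))
u,v=np.round(wproj(w,(.5517,-.343,.0485))).astype(int)
m=(g[v-18:v+19,u-12:u+13]<60)
n,l,s,ce=cv2.connectedComponentsWithStats(m.astype(np.uint8))
for i in range(1,n):
  if s[i,4]>15: q=ce[i]+[u-12,v-18]; print(s[i],q.round(1),wz(w,*q,.047).round(4))
E
```

```text
[ 0.5299 -0.349   0.1238] [[0.985, 0.173, 0.003], [0.173, -0.985, -0.002], [0.003, 0.003, -1.0]]
[array([255., 214.]), array([255., 182.])]
tool shift to target [-0.3 -2.4 77.8]
[  0  14  25   8 161] [255.4 181.7] [ 0.5511 -0.3431  0.047 ]
```

move_arm:
  series:
    - {"x": -0.5, "y": -2.5, "z": 25, "wx": 0, "wy": 0, "wz": 0, "gripper": 44}
    - {"x": -0.5, "y": -2.5, "z": 50, "wx": 0, "wy": 0, "wz": 0, "gripper": 44}
    - {"x": -0.5, "y": -2.5, "z": 70, "wx": 0, "wy": 0, "wz": 0, "gripper": 44}
    - {"x": -0.5, "y": -2.5, "z": 78, "wx": 0, "wy": 0, "wz": 0, "gripper": 44}
    - {"x": -0.5, "y": -2.5, "z": 78, "wx": 0, "wy": 0, "wz": 0, "gripper": 44}
    - {"x": -0.5, "y": -2.5, "z": 78, "wx": 0, "wy": 0, "wz": 0, "gripper": 32}
    - {"x": -0.5, "y": -2.5, "z": 78, "wx": 0, "wy": 0, "wz": 0, "gripper": 25}
    - {"x": -0.5, "y": -2.5, "z": 78, "wx": 0, "wy": 0, "wz": 0, "gripper": 15}
    - {"x": -0.5, "y": -2.5, "z": 78, "wx": 0, "wy": 0, "wz": 0, "gripper": 15}
    - {"x": -0.5, "y": -2.5, "z": 78, "wx": 0, "wy": 0, "wz": 0, "gripper": 15}
    - {"x": -0.5, "y": -2.5, "z": 78, "wx": 0, "wy": 0, "wz": 0, "gripper": 15}
  squeeze: 25

```text
time: 5.75
tool_pos: [0.5284, -0.3462, 0.0442]
orientation: [3.129, 0.272, 0.002]
force: [-0.5, 1.6, 4.8]
grip_width: 0.0211
grasp_force: 24.7
```

move_arm:
  series:
    - {"x": 0, "y": 0, "z": -30, "wx": 0, "wy": 0, "wz": 0, "gripper": 15}
    - {"x": 0, "y": 0, "z": -80, "wx": 0, "wy": 0, "wz": 0, "gripper": 15}
    - {"x": 0, "y": 0, "z": -140, "wx": 0, "wy": 0, "wz": 0, "gripper": 15}
    - {"x": 0, "y": 0, "z": -200, "wx": 0, "wy": 0, "wz": -5, "gripper": 15}
    - {"x": -3, "y": -42, "z": -220, "wx": 0, "wy": 0, "wz": -13, "gripper": 15}
    - {"x": -6, "y": -84, "z": -220, "wx": 0, "wy": 0, "wz": -22, "gripper": 15}
    - {"x": -9, "y": -126, "z": -220, "wx": 0, "wy": 0, "wz": -31, "gripper": 15}
    - {"x": -12, "y": -168, "z": -220, "wx": 0, "wy": 0, "wz": -40, "gripper": 15}
    - {"x": -14, "y": -210, "z": -220, "wx": 0, "wy": 0, "wz": -49, "gripper": 15}
    - {"x": -16, "y": -252, "z": -220, "wx": 0, "wy": 0, "wz": -58, "gripper": 15}
    - {"x": -18, "y": -296, "z": -220, "wx": 0, "wy": 0, "wz": -67, "gripper": 15}
    - {"x": -20, "y": -339, "z": -220, "wx": 0, "wy": 0, "wz": -75, "gripper": 15}
  squeeze: 25

```text
time: 7.25
tool_pos: [0.4489, -0.0144, 0.2631]
orientation: [-2.312, -2.127, 0.0]
force: [0.6, 0.2, -0.3]
grip_width: 0.0212
grasp_force: 24.7
```

```bash
cat >> h.py <<'E'
def go(p,yaw=None,M1=None):
    s=status.get_obs(); M=R.from_rotvec(s["orientation"]).as_matrix()
    if M1 is None: a=np.radians(yaw); M1=np.array([[np.cos(a),np.sin(a),0],[np.sin(a),-np.cos(a),0],[0,0,-1]])
    print("tcp",s["tool_pos"].round(4),"shift",(M.T@(np.array(p)-s["tool_pos"])*1000).round(1),"turn",np.degrees(R.from_matrix(M.T@M1).as_rotvec()).round(1),"j",s["joint_positions"].round(2),"w",round(s["grip_width"],4),"F",s["force"].round(1))
E
python3 -c "
from h import *
go([.4823,.3086,.20],158.6)"
```

```text
tcp [ 0.4489 -0.0144  0.2631] shift [324.6   6.4  63.1] turn [ -0.   -0.  -73.4] j [-0.13  0.12  1.74 -0.    1.28 -0.04] w 0.0212 F [ 0.6  0.2 -0.3]
```

move_arm:
  series:
    - {"x": 41, "y": 1, "z": 0, "wx": 0, "wy": 0, "wz": -9.2, "gripper": 15}
    - {"x": 82, "y": 2, "z": 0, "wx": 0, "wy": 0, "wz": -18.4, "gripper": 15}
    - {"x": 122, "y": 3, "z": 0, "wx": 0, "wy": 0, "wz": -27.6, "gripper": 15}
    - {"x": 163, "y": 4, "z": 0, "wx": 0, "wy": 0, "wz": -36.8, "gripper": 15}
    - {"x": 204, "y": 5, "z": 10, "wx": 0, "wy": 0, "wz": -46, "gripper": 15}
    - {"x": 245, "y": 5, "z": 25, "wx": 0, "wy": 0, "wz": -55.2, "gripper": 15}
    - {"x": 285, "y": 6, "z": 45, "wx": 0, "wy": 0, "wz": -64.4, "gripper": 15}
    - {"x": 325, "y": 6, "z": 63, "wx": 0, "wy": 0, "wz": -73.4, "gripper": 15}
    - {"x": 325, "y": 6, "z": 63, "wx": 0, "wy": 0, "wz": -73.4, "gripper": 15}
    - {"x": 325, "y": 6, "z": 63, "wx": 0, "wy": 0, "wz": -73.4, "gripper": 15}
    - {"x": 325, "y": 6, "z": 63, "wx": 0, "wy": 0, "wz": -73.4, "gripper": 15}
  squeeze: 25

```text
time: 8.62
tool_pos: [0.4843, 0.3067, 0.2008]
orientation: [0.592, 3.085, -0.0]
force: [0.0, 0.1, -0.7]
grip_width: 0.0212
grasp_force: 24.7
```

```bash
python3 - <<'E'
from h import *
go([.4823,.3086,.0592],158.6)
w=wcap(); cv2.imwrite("raw_h.png",w["pixels"]); np.save("E_h.npy",w["E"])
cv2.imwrite("pics/wh.png",cv2.resize(w["pixels"][120:384,90:420],(800,640))[:600])
E
```

```text
tcp [0.4843 0.3067 0.2008] shift [  2.6   1.  141.6] turn [ 0.   0.  -0.3] j [ 0.49  0.35  1.59 -0.    1.2  -0.7 ] w 0.0212 F [ 0.   0.1 -0.7]
```

View pics/wh.png

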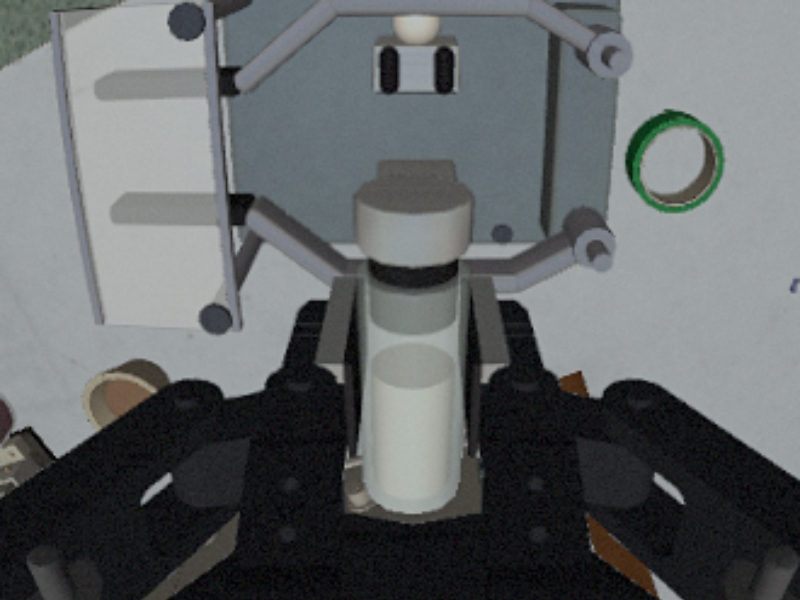

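The vial is gripped straight, with the head at (414,225), groove at (414,272) and far rods at (388,68) and (446,68). I'll check its position along the tool.

```bash
python3 - <<'E'
from h import *
w=wcap(); k=800/330; s=w["s"]; M=R.from_rotvec(s["orientation"]).as_matrix()
g=cv2.cvtColor(w["pixels"],cv2.COLOR_BGR2HSV)[...,2]
u=int(90+414/k); col=g[190:245,u]; r=np.nonzero(col<70)[0]+190; print("groove rows",r[0],r[-1])
for name,v,tz in(("groove far(+25, head rim top z)",r[0]-.5,-.0068),("groove near(+20 plug/glass)",r[-1]+.5,-.0068)):
    P=wz(w,u,v,s["tool_pos"][2]-tz); print(name,(M.T@(P-s["tool_pos"])*1000).round(1))
for q in((388,68),(446,68)): 
    P=wz(w,90+q[0]/k,120+q[1]/k,.0484); a=np.radians(68.6); d=P[:2]-[.4813,.309]; print(P.round(4),"press xy rel trough",(d@[np.cos(a),np.sin(a)]).round(4),(d@[-np.sin(a),np.cos(a)]).round(4))
E
```

```text
groove rows 231 238
groove far(+25, head rim top z) [27.3 -0.9 -6.8]
groove near(+20 plug/glass) [23.6 -0.9 -6.8]
[0.4506 0.3095 0.0484] press xy rel trough -0.0108 0.0288
[0.4587 0.33   0.0484] press xy rel trough 0.0113 0.0287
```

move_arm:
  series:
    - {"x": 2, "y": 1, "z": 35, "wx": 0, "wy": 0, "wz": -0.3, "gripper": 15}
    - {"x": 2, "y": 1, "z": 70, "wx": 0, "wy": 0, "wz": -0.3, "gripper": 15}
    - {"x": 2, "y": 1, "z": 105, "wx": 0, "wy": 0, "wz": -0.3, "gripper": 15}
    - {"x": 2, "y": 1, "z": 125, "wx": 0, "wy": 0, "wz": -0.3, "gripper": 15}
    - {"x": 2, "y": 1, "z": 135, "wx": 0, "wy": 0, "wz": -0.3, "gripper": 15}
    - {"x": 2, "y": 1, "z": 138, "wx": 0, "wy": 0, "wz": -0.3, "gripper": 15}
    - {"x": 2, "y": 1, "z": 138, "wx": 0, "wy": 0, "wz": -0.3, "gripper": 15}
    - {"x": 2, "y": 1, "z": 138, "wx": 0, "wy": 0, "wz": -0.3, "gripper": 15}
  squeeze: 25

```text
time: 9.72
tool_pos: [0.4833, 0.3096, 0.0633]
orientation: [0.582, 3.086, 0.002]
force: [-1.0, 0.2, -0.9]
grip_width: 0.0215
grasp_force: 24.7
```

```bash
python3 -c "
from h import *
go([.4827,.3085,.0592],158.6)"
```

```text
tcp [0.4833 0.3096 0.0633] shift [ 0.2 -1.3  4.1] turn [0.1 0.1 0.1] j [ 0.5   0.51  1.74 -0.    0.89 -0.7 ] w 0.0215 F [-1.   0.2 -0.9]
```

move_arm:
  series:
    - {"x": 0, "y": -1, "z": 2, "wx": 0, "wy": 0, "wz": 0, "gripper": 15}
    - {"x": 0, "y": -1, "z": 4, "wx": 0, "wy": 0, "wz": 0, "gripper": 15}
    - {"x": 0, "y": -1, "z": 4, "wx": 0, "wy": 0, "wz": 0, "gripper": 15}
  squeeze: 25

```text
time: 10.1
tool_pos: [0.4829, 0.3089, 0.0592]
orientation: [0.582, 3.086, 0.002]
force: [-1.0, -0.3, 4.6]
grip_width: 0.0212
grasp_force: 25.2
```

move_arm:
  series:
    - {"x": 0, "y": 0, "z": 0, "wx": 0, "wy": 0, "wz": 0, "gripper": 28}
    - {"x": 0, "y": 0, "z": 0, "wx": 0, "wy": 0, "wz": 0, "gripper": 40}
    - {"x": 0, "y": 0, "z": 0, "wx": 0, "wy": 0, "wz": 0, "gripper": 44}
    - {"x": 0, "y": 0, "z": -20, "wx": 0, "wy": 0, "wz": 0, "gripper": 44}
    - {"x": 0, "y": 0, "z": -70, "wx": 0, "wy": 0, "wz": 0, "gripper": 44}
    - {"x": 0, "y": 0, "z": -130, "wx": 0, "wy": 0, "wz": 0, "gripper": 44}
    - {"x": 0, "y": 0, "z": -180, "wx": 0, "wy": 0, "wz": 0, "gripper": 44}
    - {"x": 0, "y": 0, "z": -200, "wx": 0, "wy": 0, "wz": 0, "gripper": 44}
    - {"x": 0, "y": 0, "z": -200, "wx": 0, "wy": 0, "wz": 0, "gripper": 44}
    - {"x": 0, "y": 0, "z": -200, "wx": 0, "wy": 0, "wz": 0, "gripper": 44}
  squeeze: 25

```text
time: 11.35
tool_pos: [0.4815, 0.3079, 0.2569]
orientation: [-0.581, -3.085, 0.003]
force: [0.1, -0.0, -0.5]
grip_width: 0.0438
grasp_force: 0.0
```

```bash
python3 - <<'E'
from h import *
a=np.radians(68.6); X=np.array([np.cos(a),np.sin(a),0]); Y=np.array([-np.sin(a),np.cos(a),0]); Z=np.array([0,0,1.]); O=np.array([.4813,.309,0])-.020*X
t=np.radians(42); z=np.sin(t)*X-np.cos(t)*Z; y=-Y; x=np.cross(y,z); M1=np.c_[x,y,z]; print(M1.round(3).tolist())
G=O-.095*X+.055*Z; T=G-.006*z; print("grasp",G.round(4),"tcp",T.round(4))
go(T-.15*z,M1=M1)
s=status.get_obs(); M=R.from_rotvec(s["orientation"]).as_matrix()
w=wcap(); cv2.imwrite("raw_v.png",w["pixels"])
u,v=np.round(wproj(w,(.4813,.309,.06))).astype(int); print(u,v)
cv2.imwrite("pics/wv.png",cv2.resize(w["pixels"][max(0,v-90):v+90,max(0,u-130):u+130],(780,540)))
E
```

```text
[[0.271, 0.931, 0.244], [0.692, -0.365, 0.623], [0.669, -0.0, -0.743]]
grasp [0.4393 0.2019 0.055 ] tcp [0.4379 0.1982 0.0595]
tcp [0.4815 0.3079 0.2569] shift [   0.6 -218.3   86.4] turn [-33.   32.9  85.6] j [ 0.5   0.3   1.51 -0.    1.33 -0.7 ] w 0.0438 F [ 0.1 -0.  -0.5]
262 170
```

View pics/wv.png

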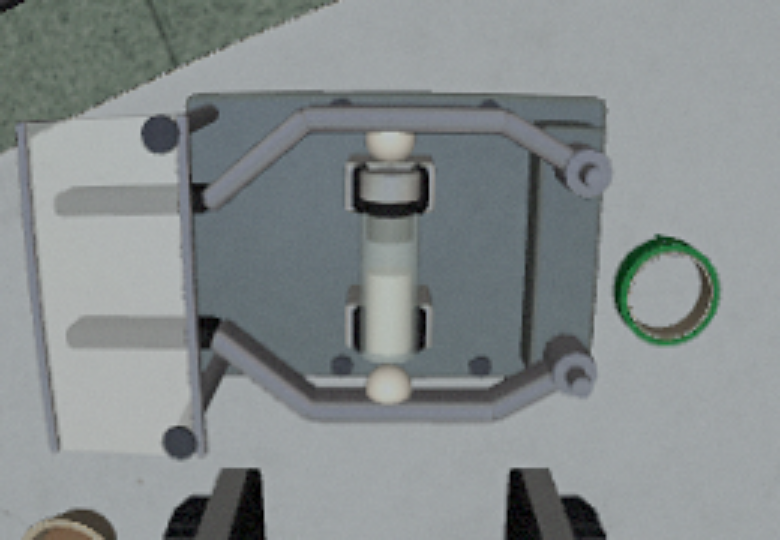

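The vial lies squarely in the trough between the two pads, head at (390,185) with pads at (390,140) and (388,385). Now I'll swing to the slanted approach pose in front of the shield.

move_arm:
  series:
    - {"x": 0, "y": -25, "z": 0, "wx": -3.3, "wy": 3.3, "wz": 8.6, "gripper": 50}
    - {"x": 0, "y": -50, "z": 0, "wx": -6.6, "wy": 6.6, "wz": 17.1, "gripper": 60}
    - {"x": 0, "y": -75, "z": 0, "wx": -9.9, "wy": 9.9, "wz": 25.7, "gripper": 70}
    - {"x": 0, "y": -100, "z": 0, "wx": -13.2, "wy": 13.2, "wz": 34.2, "gripper": 75}
    - {"x": 0, "y": -125, "z": 0, "wx": -16.5, "wy": 16.5, "wz": 42.8, "gripper": 75}
    - {"x": 0, "y": -150, "z": 10, "wx": -19.8, "wy": 19.8, "wz": 51.4, "gripper": 75}
    - {"x": 0, "y": -170, "z": 30, "wx": -23.1, "wy": 23.1, "wz": 59.9, "gripper": 75}
    - {"x": 0, "y": -185, "z": 55, "wx": -26.4, "wy": 26.4, "wz": 68.5, "gripper": 75}
    - {"x": 0, "y": -195, "z": 80, "wx": -29.7, "wy": 29.7, "wz": 77, "gripper": 75}
    - {"x": 0, "y": -205, "z": 105, "wx": -33, "wy": 33, "wz": 85.6, "gripper": 75}
    - {"x": 0, "y": -205, "z": 105, "wx": -33, "wy": 33, "wz": 85.6, "gripper": 75}
    - {"x": 0, "y": -205, "z": 105, "wx": -33, "wy": 33, "wz": 85.6, "gripper": 75}
  squeeze: 22

```text
time: 12.9
tool_pos: [0.408, 0.1174, 0.1533]
orientation: [-2.15, -1.468, -0.828]
force: [-0.4, -1.1, 0.1]
grip_width: 0.0751
grasp_force: 0.0
```

```bash
cat >> h.py <<'E'
_a=np.radians(68.6); PX=np.array([np.cos(_a),np.sin(_a),0]); PY=np.array([-np.sin(_a),np.cos(_a),0]); PZ=np.array([0,0,1.]); PO=np.array([.4813,.309,0])-.020*PX
def slant(deg): 
    t=np.radians(deg); z=np.sin(t)*PX-np.cos(t)*PZ; return np.c_[np.cross(-PY,z),-PY,z]
E
python3 - <<'E'
from h import *
go([.4062,.1172,.1521],M1=slant(42)); go([.4379,.1982,.0555],M1=slant(42))
w=wcap(); cv2.imwrite("pics/ws.png",cv2.resize(w["pixels"],(800,600),interpolation=cv2.INTER_CUBIC)); cv2.imwrite("raw_s.png",w["pixels"]); np.save("E_s.npy",w["E"])
E
```

```text
tcp [0.408  0.1174 0.1533] shift [-1.5 -1.6  0.3] turn [-0.1 -0.2  0. ] j [-0.42  0.29  2.23  0.97  0.95 -0.77] w 0.0751 F [-0.4 -1.1  0.1]
tcp [0.408  0.1174 0.1533] shift [ -1.8  -1.4 130.3] turn [-0.1 -0.2  0. ] j [-0.42  0.29  2.23  0.97  0.95 -0.77] w 0.0751 F [-0.4 -1.1  0.1]
```

View pics/ws.png

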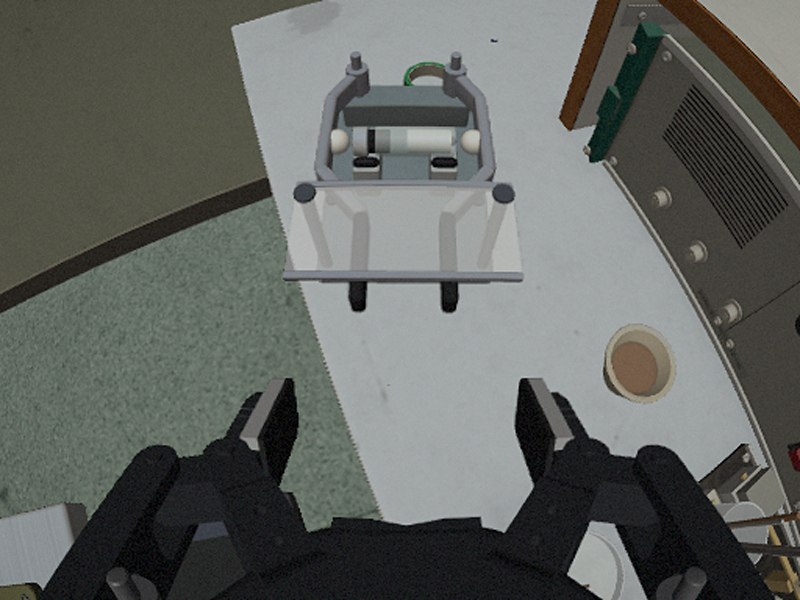

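The slanted pose was reached. The two handle ends show below the shield at (358,300) and (450,300), midway between the fingers. Sliding in along the tool axis.

move_arm:
  series:
    - {"x": -1.5, "y": -1, "z": 25, "wx": 0, "wy": 0, "wz": 0, "gripper": 75}
    - {"x": -1.5, "y": -1, "z": 50, "wx": 0, "wy": 0, "wz": 0, "gripper": 75}
    - {"x": -1.5, "y": -1, "z": 75, "wx": 0, "wy": 0, "wz": 0, "gripper": 75}
    - {"x": -1.5, "y": -1, "z": 95, "wx": 0, "wy": 0, "wz": 0, "gripper": 75}
    - {"x": -1.5, "y": -1, "z": 110, "wx": 0, "wy": 0, "wz": 0, "gripper": 75}
    - {"x": -1.5, "y": -1, "z": 110, "wx": 0, "wy": 0, "wz": 0, "gripper": 75}
    - {"x": -1.5, "y": -1, "z": 110, "wx": 0, "wy": 0, "wz": 0, "gripper": 75}
  squeeze: 22

```text
time: 13.82
tool_pos: [0.434, 0.1859, 0.0716]
orientation: [-2.149, -1.471, -0.831]
force: [-0.3, 0.6, 0.1]
grip_width: 0.075
grasp_force: 0.0
```

```bash
python3 - <<'E'
from h import *
go([.4379,.1982,.0555],M1=slant(42))
w=wcap(); cv2.imwrite("pics/ws2.png",cv2.resize(w["pixels"][100:340,90:420],(800,582),interpolation=cv2.INTER_CUBIC))
E
```

```text
tcp [0.434  0.1859 0.0716] shift [-1.3 -0.8 20.6] turn [ 0.  -0.2  0.2] j [-0.21  0.51  2.3   1.36  0.74 -1.07] w 0.075 F [-0.3  0.6  0.1]
```

View pics/ws2.png

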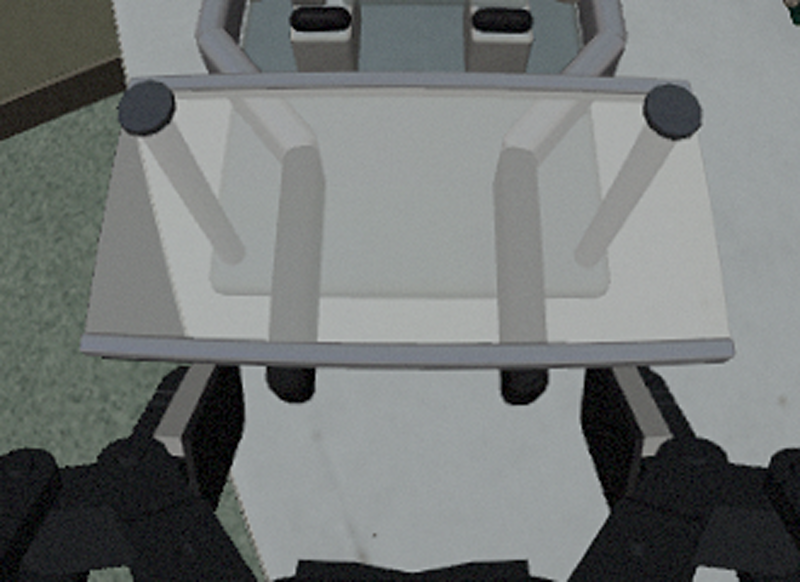

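The finger tips are entering under the shield edge, evenly outside both bars (left 240 against 270, right 585 against 548). I'll advance in small steps, because j3 is near its limit.

move_arm:
  series:
    - {"x": -1, "y": -0.5, "z": 6, "wx": 0, "wy": 0, "wz": 0, "gripper": 75}
    - {"x": -1, "y": -0.5, "z": 12, "wx": 0, "wy": 0, "wz": 0, "gripper": 75}
    - {"x": -1, "y": -0.5, "z": 12, "wx": 0, "wy": 0, "wz": 0, "gripper": 75}
  squeeze: 22

```text
time: 14.25
tool_pos: [0.4354, 0.1927, 0.0609]
orientation: [-2.151, -1.467, -0.829]
force: [-0.9, -0.6, -0.4]
grip_width: 0.0753
grasp_force: 0.0
```

```bash
python3 - <<'E'
from h import *
go([.4379,.1982,.0555],M1=slant(42)); print(status.get_obs()["joint_positions"].round(3))
E
```

```text
tcp [0.4354 0.1927 0.0609] shift [0.9 0.3 8.1] turn [-0.  -0.2 -0. ] j [-0.19  0.54  2.31  1.42  0.73 -1.12] w 0.0753 F [-0.9 -0.6 -0.4]
[-0.188  0.537  2.305  1.419  0.731 -1.12 ]
```

move_arm:
  series:
    - {"x": 0, "y": 0, "z": 4, "wx": 0, "wy": 0, "wz": 0, "gripper": 75}
    - {"x": 0, "y": 0, "z": 7, "wx": 0, "wy": 0, "wz": 0, "gripper": 75}
    - {"x": 0, "y": 0, "z": 7, "wx": 0, "wy": 0, "wz": 0, "gripper": 70}
    - {"x": 0, "y": 0, "z": 7, "wx": 0, "wy": 0, "wz": 0, "gripper": 65}
    - {"x": 0, "y": 0, "z": 7, "wx": 0, "wy": 0, "wz": 0, "gripper": 60}
    - {"x": 0, "y": 0, "z": 7, "wx": 0, "wy": 0, "wz": 0, "gripper": 57}
    - {"x": 0, "y": 0, "z": 7, "wx": 0, "wy": 0, "wz": 0, "gripper": 54}
    - {"x": 0, "y": 0, "z": 7, "wx": 0, "wy": 0, "wz": 0, "gripper": 54}
    - {"x": 0, "y": 0, "z": 7, "wx": 0, "wy": 0, "wz": 0, "gripper": 54}
  squeeze: 22

```text
time: 15.38
tool_pos: [0.4372, 0.1969, 0.0561]
orientation: [-2.151, -1.467, -0.83]
force: [0.0, -1.4, 0.3]
grip_width: 0.054
grasp_force: 1.4
```

move_arm:
  series:
    - {"x": 0, "y": 0, "z": 0, "wx": 0, "wy": 0, "wz": 0, "gripper": 51}
    - {"x": 0, "y": 0, "z": 0, "wx": 0, "wy": 0, "wz": 0, "gripper": 48}
    - {"x": 0, "y": 0, "z": 0, "wx": 0, "wy": 0, "wz": 0, "gripper": 45}
    - {"x": 0, "y": 0, "z": 0, "wx": 0, "wy": 0, "wz": 0, "gripper": 43}
    - {"x": 0, "y": 0, "z": 0, "wx": 0, "wy": 0, "wz": 0, "gripper": 41}
    - {"x": 0, "y": 0, "z": 0, "wx": 0, "wy": 0, "wz": 0, "gripper": 39}
    - {"x": 0, "y": 0, "z": 0, "wx": 0, "wy": 0, "wz": 0, "gripper": 39}
  squeeze: 22

```text
time: 16.25
tool_pos: [0.4372, 0.1968, 0.0564]
orientation: [-2.151, -1.467, -0.83]
force: [-2.9, -5.7, 6.9]
grip_width: 0.0391
grasp_force: 11.6
```

move_arm:
  series:
    - {"x": 0, "y": 0, "z": 0, "wx": 0, "wy": 0, "wz": 0, "gripper": 37}
    - {"x": 0, "y": 0, "z": 0, "wx": 0, "wy": 0, "wz": 0, "gripper": 36}
    - {"x": 0, "y": 0, "z": 0, "wx": 0, "wy": 0, "wz": 0, "gripper": 35}
    - {"x": 0, "y": 0, "z": 0, "wx": 0, "wy": 0, "wz": 0, "gripper": 35}
  squeeze: 22

```text
time: 16.75
tool_pos: [0.4373, 0.1969, 0.0561]
orientation: [-2.151, -1.467, -0.83]
force: [-1.3, -1.6, 3.0]
grip_width: 0.0354
grasp_force: 1.9
```

The force peaked at about 11.6 N and gave. I'll close a little further to confirm the stopper is home.

move_arm:
  series:
    - {"x": 0, "y": 0, "z": 0, "wx": 0, "wy": 0, "wz": 0, "gripper": 33}
    - {"x": 0, "y": 0, "z": 0, "wx": 0, "wy": 0, "wz": 0, "gripper": 31}
    - {"x": 0, "y": 0, "z": 0, "wx": 0, "wy": 0, "wz": 0, "gripper": 29.5}
    - {"x": 0, "y": 0, "z": 0, "wx": 0, "wy": 0, "wz": 0, "gripper": 29.5}
  squeeze: 22

```text
time: 17.25
tool_pos: [0.4373, 0.197, 0.0561]
orientation: [-2.151, -1.467, -0.83]
force: [-0.8, -2.2, 3.5]
grip_width: 0.0294
grasp_force: 3.5
```

move_arm:
  series:
    - {"x": 0, "y": 0, "z": 0, "wx": 0, "wy": 0, "wz": 0, "gripper": 28}
    - {"x": 0, "y": 0, "z": 0, "wx": 0, "wy": 0, "wz": 0, "gripper": 26.5}
    - {"x": 0, "y": 0, "z": 0, "wx": 0, "wy": 0, "wz": 0, "gripper": 25}
    - {"x": 0, "y": 0, "z": 0, "wx": 0, "wy": 0, "wz": 0, "gripper": 25}
    - {"x": 0, "y": 0, "z": 0, "wx": 0, "wy": 0, "wz": 0, "gripper": 25}
  squeeze: 22

```text
time: 17.88
tool_pos: [0.4373, 0.197, 0.0564]
orientation: [-2.151, -1.467, -0.83]
force: [-0.7, -2.9, 6.1]
grip_width: 0.0252
grasp_force: 15.0
```

At 25.2 mm the resistance rises firmly again, so the stopper is home. I'll let the handles open and back out.

move_arm:
  series:
    - {"x": 0, "y": 0, "z": 0, "wx": 0, "wy": 0, "wz": 0, "gripper": 35}
    - {"x": 0, "y": 0, "z": 0, "wx": 0, "wy": 0, "wz": 0, "gripper": 45}
    - {"x": 0, "y": 0, "z": 0, "wx": 0, "wy": 0, "wz": 0, "gripper": 55}
    - {"x": 0, "y": 0, "z": 0, "wx": 0, "wy": 0, "wz": 0, "gripper": 65}
    - {"x": 0, "y": 0, "z": 0, "wx": 0, "wy": 0, "wz": 0, "gripper": 75}
    - {"x": 0, "y": 0, "z": 0, "wx": 0, "wy": 0, "wz": 0, "gripper": 75}
    - {"x": 0, "y": 0, "z": -15, "wx": 0, "wy": 0, "wz": 0, "gripper": 75}
    - {"x": 0, "y": 0, "z": -40, "wx": 0, "wy": 0, "wz": 0, "gripper": 75}
    - {"x": 0, "y": 0, "z": -70, "wx": 0, "wy": 0, "wz": 0, "gripper": 75}
    - {"x": 0, "y": 0, "z": -100, "wx": 0, "wy": 0, "wz": 0, "gripper": 75}
    - {"x": 0, "y": 0, "z": -130, "wx": 0, "wy": 0, "wz": 0, "gripper": 75}
    - {"x": 0, "y": 0, "z": -130, "wx": 0, "wy": 0, "wz": 0, "gripper": 75}
  squeeze: 22

```text
time: 19.38
tool_pos: [0.4062, 0.1145, 0.1535]
orientation: [-2.154, -1.469, -0.834]
force: [0.1, 0.5, 0.0]
grip_width: 0.0748
grasp_force: 0.0
```

```bash
python3 - <<'E'
from h import *
go([.4830,.308,.21],158.6)
w=wcap(); M=w["E"]; p=w["pixels"]; cv2.imwrite("raw_c.png",p)
# profile along vial in image, z=.063 (upper front), from y=-40..45mm
g=cv2.cvtColor(p,cv2.COLOR_BGR2HSV)[...,2]
for zz in(.055,.06):
    print(zz,[int(cv2.getRectSubPix(g,(1,1),tuple(map(float,wproj(w,np.array([.4813,.309,zz])+PY*t/1000-PX*.006))))[0,0]) for t in range(-50,51,2)])
E
```

```text
tcp [0.4062 0.1145 0.1535] shift [192.3   0.8  97.9] turn [ 33.2 -32.8 -85.6] j [-0.43  0.28  2.24  0.97  0.95 -0.78] w 0.0748 F [0.1 0.5 0. ]
0.055 [134, 151, 151, 148, 135, 103, 114, 113, 149, 151, 154, 152, 150, 149, 150, 150, 150, 147, 148, 148, 147, 146, 146, 145, 145, 145, 132, 133, 133, 107, 99, 99, 97, 93, 97, 95, 96, 120, 127, 126, 126, 120, 156, 124, 121, 86, 101, 125, 139, 146, 147]
0.06 [159, 183, 184, 180, 173, 160, 122, 119, 55, 63, 131, 180, 178, 178, 178, 177, 178, 177, 177, 177, 176, 177, 177, 176, 176, 174, 151, 151, 153, 126, 122, 122, 120, 121, 121, 121, 117, 143, 148, 146, 142, 137, 41, 119, 99, 121, 150, 165, 175, 182, 182]
```

The dark groove is gone. Returning above the trough.

move_arm:
  series:
    - {"x": 15, "y": 0, "z": -15, "wx": 3.3, "wy": -3.3, "wz": -8.6, "gripper": 70}
    - {"x": 35, "y": 0, "z": -20, "wx": 6.6, "wy": -6.6, "wz": -17.1, "gripper": 60}
    - {"x": 55, "y": 0, "z": -10, "wx": 9.9, "wy": -9.9, "wz": -25.7, "gripper": 50}
    - {"x": 75, "y": 0, "z": 5, "wx": 13.2, "wy": -13.2, "wz": -34.2, "gripper": 44}
    - {"x": 95, "y": 0, "z": 20, "wx": 16.5, "wy": -16.5, "wz": -42.8, "gripper": 44}
    - {"x": 115, "y": 0, "z": 35, "wx": 19.8, "wy": -19.8, "wz": -51.4, "gripper": 44}
    - {"x": 135, "y": 0, "z": 50, "wx": 23.1, "wy": -23.1, "wz": -59.9, "gripper": 44}
    - {"x": 155, "y": 0, "z": 67, "wx": 26.4, "wy": -26.4, "wz": -68.5, "gripper": 44}
    - {"x": 175, "y": 0, "z": 83, "wx": 29.7, "wy": -29.7, "wz": -77, "gripper": 44}
    - {"x": 192, "y": 1, "z": 98, "wx": 33.2, "wy": -32.8, "wz": -85.6, "gripper": 44}
    - {"x": 192, "y": 1, "z": 98, "wx": 33.2, "wy": -32.8, "wz": -85.6, "gripper": 44}
    - {"x": 192, "y": 1, "z": 98, "wx": 33.2, "wy": -32.8, "wz": -85.6, "gripper": 44}
  squeeze: 25

```text
time: 20.92
tool_pos: [0.4807, 0.309, 0.207]
orientation: [-0.578, -3.08, 0.001]
force: [0.6, -0.5, -1.0]
grip_width: 0.0439
grasp_force: 0.0
```

```bash
python3 - <<'E'
from h import *
go([.4827,.3085,.0592],158.6)
w=wcap(); p=w["pixels"]; g=cv2.cvtColor(p,cv2.COLOR_BGR2HSV)[...,2]
u,v=np.round(wproj(w,(.4813,.309,.06))).astype(int); print(u,v)
print([int(cv2.getRectSubPix(g,(3,1),tuple(map(float,wproj(w,np.array([.4813,.309,.064])+PY*t/1000))))[0].mean()) for t in range(-50,51)])
cv2.imwrite("pics/wv2.png",cv2.resize(p[max(0,v-90):v+90,max(0,u-130):u+130],(780,540)))
E
```

```text
tcp [0.4807 0.309  0.207 ] shift [ -3.1   0.6 147.8] turn [-0.1 -0.4  0.2] j [ 0.49  0.35  1.58  0.    1.22 -0.71] w 0.0439 F [ 0.6 -0.5 -1. ]
261 185
[176, 185, 188, 189, 189, 189, 189, 188, 186, 184, 181, 175, 166, 156, 139, 113, 105, 130, 150, 155, 162, 176, 183, 184, 184, 184, 184, 185, 184, 184, 185, 185, 186, 185, 185, 185, 184, 185, 185, 185, 185, 185, 186, 186, 185, 185, 186, 186, 185, 186, 182, 166, 157, 156, 157, 158, 159, 152, 138, 131, 132, 134, 134, 133, 134, 133, 133, 133, 133, 132, 133, 131, 130, 150, 156, 158, 159, 159, 160, 161, 161, 163, 110, 86, 83, 79, 151, 163, 163, 161, 130, 130, 156, 169, 177, 182, 185, 188, 189, 190, 189]
```

View pics/wv2.png

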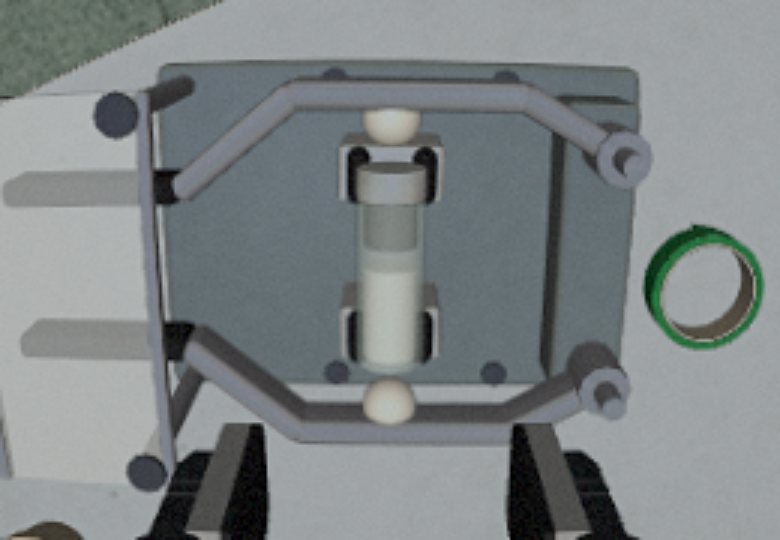

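The vial is closed, with the head touching the glass at (390,200), and both handles are open again. Picking it up.

move_arm:
  series:
    - {"x": 1, "y": 0, "z": 35, "wx": 0, "wy": -0.4, "wz": 0, "gripper": 44}
    - {"x": 1, "y": 0, "z": 75, "wx": 0, "wy": -0.4, "wz": 0, "gripper": 44}
    - {"x": 1, "y": 0, "z": 110, "wx": 0, "wy": -0.4, "wz": 0, "gripper": 44}
    - {"x": 1, "y": 0, "z": 135, "wx": 0, "wy": -0.4, "wz": 0, "gripper": 44}
    - {"x": 1, "y": 0, "z": 147, "wx": 0, "wy": -0.4, "wz": 0, "gripper": 44}
    - {"x": 1, "y": 0, "z": 147, "wx": 0, "wy": -0.4, "wz": 0, "gripper": 44}
    - {"x": 1, "y": 0, "z": 147, "wx": 0, "wy": -0.4, "wz": 0, "gripper": 44}
  squeeze: 25

```text
time: 21.85
tool_pos: [0.4816, 0.3096, 0.0627]
orientation: [0.58, 3.083, 0.001]
force: [0.1, 0.2, -0.1]
grip_width: 0.0439
grasp_force: 0.0
```

```bash
python3 -c "
from h import *
go([.4799,.3095,.0592],158.6)"
```

```text
tcp [0.4816 0.3096 0.0627] shift [ 1.5 -0.7  3.5] turn [0.1 0.2 0.1] j [ 0.5   0.51  1.74 -0.    0.88 -0.7 ] w 0.0439 F [ 0.1  0.2 -0.1]
```

move_arm:
  series:
    - {"x": 1.5, "y": -0.7, "z": 3.5, "wx": 0, "wy": 0, "wz": 0, "gripper": 44}
    - {"x": 1.5, "y": -0.7, "z": 3.5, "wx": 0, "wy": 0, "wz": 0, "gripper": 35}
    - {"x": 1.5, "y": -0.7, "z": 3.5, "wx": 0, "wy": 0, "wz": 0, "gripper": 25}
    - {"x": 1.5, "y": -0.7, "z": 3.5, "wx": 0, "wy": 0, "wz": 0, "gripper": 15}
    - {"x": 1.5, "y": -0.7, "z": 3.5, "wx": 0, "wy": 0, "wz": 0, "gripper": 15}
    - {"x": 1.5, "y": -0.7, "z": 3.5, "wx": 0, "wy": 0, "wz": 0, "gripper": 15}
    - {"x": 1.5, "y": -0.7, "z": 3.5, "wx": 0, "wy": 0, "wz": 0, "gripper": 15}
  squeeze: 25

```text
time: 22.72
tool_pos: [0.4796, 0.3101, 0.0586]
orientation: [0.579, 3.084, 0.001]
force: [-0.8, 2.5, 3.6]
grip_width: 0.0209
grasp_force: 25.5
```

```bash
python3 -c "
from h import *
go([.4489,-.0144,.2631],85.2)"
```

```text
tcp [0.4796 0.3101 0.0586] shift [ -89.8 -313.2 -204.7] turn [ 0.2  0.1 73.5] j [ 0.5   0.51  1.75 -0.    0.87 -0.7 ] w 0.0209 F [-0.8  2.5  3.6]
```

move_arm:
  series:
    - {"x": 0, "y": 0, "z": -30, "wx": 0, "wy": 0, "wz": 0, "gripper": 15}
    - {"x": 0, "y": 0, "z": -80, "wx": 0, "wy": 0, "wz": 0, "gripper": 15}
    - {"x": 0, "y": 0, "z": -135, "wx": 0, "wy": 0, "wz": 0, "gripper": 15}
    - {"x": 0, "y": 0, "z": -185, "wx": 0, "wy": 0, "wz": 3, "gripper": 15}
    - {"x": -11, "y": -39, "z": -205, "wx": 0, "wy": 0, "wz": 12, "gripper": 15}
    - {"x": -22, "y": -78, "z": -205, "wx": 0, "wy": 0, "wz": 21, "gripper": 15}
    - {"x": -34, "y": -117, "z": -205, "wx": 0, "wy": 0, "wz": 30, "gripper": 15}
    - {"x": -45, "y": -157, "z": -205, "wx": 0, "wy": 0, "wz": 39, "gripper": 15}
    - {"x": -56, "y": -196, "z": -205, "wx": 0, "wy": 0, "wz": 48, "gripper": 15}
    - {"x": -68, "y": -235, "z": -205, "wx": 0, "wy": 0, "wz": 57, "gripper": 15}
    - {"x": -79, "y": -274, "z": -205, "wx": 0, "wy": 0, "wz": 66, "gripper": 15}
    - {"x": -90, "y": -313, "z": -205, "wx": 0, "wy": 0, "wz": 73.5, "gripper": 15}
  squeeze: 25

```text
time: 24.22
tool_pos: [0.4475, -0.0164, 0.2627]
orientation: [2.315, 2.121, -0.002]
force: [0.6, 0.5, -0.9]
grip_width: 0.0212
grasp_force: 25.2
```

```bash
python3 -c "
from h import *
go([.5285,-.347,.2],10)"
```

```text
tcp [ 0.4475 -0.0164  0.2627] shift [-322.2  109.5   63.3] turn [ 0.1  0.1 75. ] j [-0.13  0.12  1.74 -0.    1.28 -0.04] w 0.0212 F [ 0.6  0.5 -0.9]
```

move_arm:
  series:
    - {"x": -40, "y": 8, "z": 0, "wx": 0, "wy": 0, "wz": 9.4, "gripper": 15}
    - {"x": -80, "y": 18, "z": 0, "wx": 0, "wy": 0, "wz": 18.8, "gripper": 15}
    - {"x": -120, "y": 30, "z": 0, "wx": 0, "wy": 0, "wz": 28.2, "gripper": 15}
    - {"x": -161, "y": 44, "z": 0, "wx": 0, "wy": 0, "wz": 37.6, "gripper": 15}
    - {"x": -201, "y": 60, "z": 0, "wx": 0, "wy": 0, "wz": 47, "gripper": 15}
    - {"x": -242, "y": 77, "z": 10, "wx": 0, "wy": 0, "wz": 56.4, "gripper": 15}
    - {"x": -282, "y": 94, "z": 35, "wx": 0, "wy": 0, "wz": 65.8, "gripper": 15}
    - {"x": -322, "y": 109.5, "z": 63, "wx": 0, "wy": 0, "wz": 75, "gripper": 15}
    - {"x": -322, "y": 109.5, "z": 63, "wx": 0, "wy": 0, "wz": 75, "gripper": 15}
    - {"x": -322, "y": 109.5, "z": 63, "wx": 0, "wy": 0, "wz": 75, "gripper": 15}
    - {"x": -322, "y": 109.5, "z": 63, "wx": 0, "wy": 0, "wz": 75, "gripper": 15}
  squeeze: 25

```text
time: 25.6
tool_pos: [0.5313, -0.3437, 0.2018]
orientation: [3.127, 0.283, 0.004]
force: [-0.1, -0.7, 0.1]
grip_width: 0.0213
grasp_force: 25.2
```

```bash
python3 -c "
from h import *
go([.5285,-.347,.044],10)"
```

```text
tcp [ 0.5313 -0.3437  0.2018] shift [ -3.8   2.5 157.8] turn [ 0.1 -0.1  0.3] j [-0.64  0.43  1.46  0.    1.25  0.75] w 0.0213 F [-0.1 -0.7  0.1]
```

move_arm:
  series:
    - {"x": -3, "y": 2.5, "z": 40, "wx": 0, "wy": 0, "wz": 0.3, "gripper": 15}
    - {"x": -3, "y": 2.5, "z": 80, "wx": 0, "wy": 0, "wz": 0.3, "gripper": 15}
    - {"x": -3, "y": 2.5, "z": 115, "wx": 0, "wy": 0, "wz": 0.3, "gripper": 15}
    - {"x": -3, "y": 2.5, "z": 140, "wx": 0, "wy": 0, "wz": 0.3, "gripper": 15}
    - {"x": -3, "y": 2.5, "z": 150, "wx": 0, "wy": 0, "wz": 0.3, "gripper": 15}
    - {"x": -3, "y": 2.5, "z": 150, "wx": 0, "wy": 0, "wz": 0.3, "gripper": 15}
    - {"x": -3, "y": 2.5, "z": 150, "wx": 0, "wy": 0, "wz": 0.3, "gripper": 15}
  squeeze: 25

```text
time: 26.48
tool_pos: [0.5305, -0.3483, 0.0526]
orientation: [3.127, 0.273, 0.007]
force: [-0.4, -0.4, -0.3]
grip_width: 0.0213
grasp_force: 25.2
```

```bash
python3 -c "
from h import *
go([.5285,-.347,.0438],10)"
```

```text
tcp [ 0.5305 -0.3483  0.0526] shift [-1.8 -1.6  8.8] turn [ 0.2 -0.2 -0. ] j [-0.65  0.59  1.61  0.    0.94  0.75] w 0.0213 F [-0.4 -0.4 -0.3]
```

move_arm:
  series:
    - {"x": -1.5, "y": -1.5, "z": 4, "wx": 0, "wy": 0, "wz": 0, "gripper": 15}
    - {"x": -1.5, "y": -1.5, "z": 7, "wx": 0, "wy": 0, "wz": 0, "gripper": 15}
    - {"x": -1.5, "y": -1.5, "z": 8.8, "wx": 0, "wy": 0, "wz": 0, "gripper": 15}
    - {"x": -1.5, "y": -1.5, "z": 8.8, "wx": 0, "wy": 0, "wz": 0, "gripper": 15}
  squeeze: 25

```text
time: 26.98
tool_pos: [0.5278, -0.3464, 0.0434]
orientation: [3.129, 0.272, 0.005]
force: [-2.0, 2.5, 8.4]
grip_width: 0.0215
grasp_force: 26.0
```

Seated (8 N contact). Release and lift.

move_arm:
  series:
    - {"x": 0, "y": 0, "z": 0, "wx": 0, "wy": 0, "wz": 0, "gripper": 26}
    - {"x": 0, "y": 0, "z": 0, "wx": 0, "wy": 0, "wz": 0, "gripper": 36}
    - {"x": 0, "y": 0, "z": 0, "wx": 0, "wy": 0, "wz": 0, "gripper": 42}
    - {"x": 0, "y": 0, "z": -20, "wx": 0, "wy": 0, "wz": 0, "gripper": 42}
    - {"x": 0, "y": 0, "z": -60, "wx": 0, "wy": 0, "wz": 0, "gripper": 42}
    - {"x": 0, "y": 0, "z": -110, "wx": 0, "wy": 0, "wz": 0, "gripper": 42}
    - {"x": 0, "y": 0, "z": -160, "wx": 0, "wy": 0, "wz": 0, "gripper": 42}
    - {"x": -10, "y": 0, "z": -190, "wx": 0, "wy": 0, "wz": 0, "gripper": 42}
    - {"x": -25, "y": 0, "z": -200, "wx": 0, "wy": 0, "wz": 0, "gripper": 42}
    - {"x": -25, "y": 0, "z": -200, "wx": 0, "wy": 0, "wz": 0, "gripper": 42}
    - {"x": -25, "y": 0, "z": -200, "wx": 0, "wy": 0, "wz": 0, "gripper": 42}
  squeeze: 25

```text
time: 28.35
tool_pos: [0.5018, -0.3502, 0.2403]
orientation: [-3.129, -0.271, -0.001]
force: [0.2, 0.5, 0.4]
grip_width: 0.0416
grasp_force: 0.0
```

```bash
python3 - <<'E'
from h import *
w=wcap(); p=w["pixels"]
u,v=np.round(wproj(w,(.5295,-.3469,.05))).astype(int)
cv2.imwrite("pics/wend.png",cv2.resize(p[max(0,v-90):v+90,max(0,u-130):u+130],(780,540)))
E
```

```text
(no output)
```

View pics/wend.png

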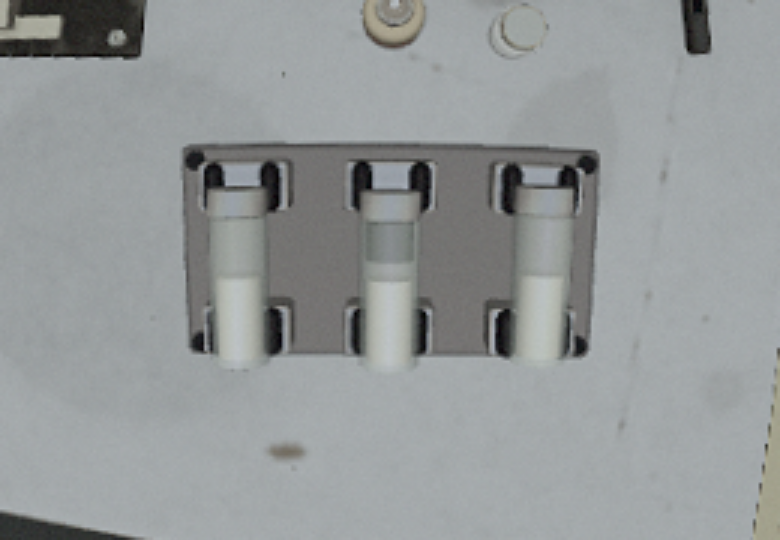

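The closed vial lies in the middle seat at (390,280), lined up with the other two and with no groove left. Handing the job in.

```bash
python3 -c "
from rig import arm
print(arm.finish_job())"
```

```text
the job is handed in; nothing more can be done
None
```

The open vial from the middle seat is closed and back in that seat, the press handles sprang open again, and I handed the job in at about 28 s; the hand-in gave no verdict.

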